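# Poise the red punch over the heel piece

### The arm

A 7-joint arm with a two-finger parallel gripper is mounted at the origin on a cart in front of the work surface, level with it; the furniture and walls round the work are solid. World frame = base frame: x ahead of the robot, y to its left, z up, the work surface at z = 0. Lengths are in m, angles in rad, forces in N, time in s.
With the tool pointing down it reaches from about 0.425 to 0.8 m from the base axis. Payload 8.3 kg.
Tool frame: the origin (TCP) lies between the finger pads; the fingertips stand 11 mm ahead of it and the grasp point (between the pads) lies 8 mm behind it; y points along the fingers, x is the direction in which the jaws open and shut, and the axes are right-handed (so a half turn about y gives the same grasp; the last joint's range is limited). The gripper opens to 85 mm and grips with 20 to 120 N. Pads are 22 mm wide; open, the fingers measure 114 mm over their backs; the gripper's body (76 mm by 85 mm) begins 54 mm behind the grasp point. The pads swing forward as they close: fully open they stand 13 mm farther back than shut.
Start: joints at [1.038, 0.383, 0.016, 1.37, -0.006, 1.388, -0.046], TCP at [0.283, -0.557, 0.242] pointing down, gripper open.
Joint ranges: [-2.95, 2.95], [-0.25, 2.06], [-1.52, 1.56], [0.18, 2.33], [-1.44, 4.58], [0.02, 2.06], [-3.01, 3.01]. Speed limits (rad/s): [2.39, 2.39, 3.01, 3.01, 3.14, 3.14, 3.14].

### API

Orientations are given as a unit quaternion [w, x, y, z].
In Python, from station import robot gives the robot as it stands. The module is installed in compiled form; this text tells all that it offers.
- The arm moves only by the shell command python3 -m inch 'ROWS' [FORCE]. ROWS is JSON, a list of rows, each a list of 5 numbers: the shift along the tool's x, y, z in m, then the turn about the tool's y in degrees, then the finger opening in m, from 0 to 0.0854. In form: [[dx, dy, dz, roll, hand], ...]. A call has 1 to 5 rows; each row is the pose to reach, as a shift and turn from the pose commanded when the call began, along the tool's axes at that moment; what a row does not reach only later rows make up. A row lasts 1/10 s, in which the tool goes at most 50 mm and 8.59 degrees, less where a joint would pass 70% of its speed; a pose out of reach is approached as far as the arm can. A call with a gripper value outside its range is refused whole. The fingers move at their own pace and stop on an object; FORCE is the grip in N (left out, the last holds). Time passes only in rows, so rows that repeat a pose let the fingers close. It gives the time, the measured TCP pose, the force and the opening at its end, in the units of the state.
- robot.get_obs(): the state, without advancing time (a new reading comes with each control period).
- robot.read_camera(name): name is "scene" or "top" or "wrist"; returns the picture (400x640x3 uint8, red, green, blue); there is no depth.
- robot.camera_model(name): a dict with "intrinsics" (3x3 intrinsics, pixels), "eye" and "orientation" of the camera in the world; the wrist camera has in their place "tool_from_camera" (4x4, takes a point from camera to tool coordinates, whose origin is the TCP and whose axes are the tool frame's). Camera axes: x right, y up, looking along -z (the intrinsics and any distortion apply to the point x, -y, -z); pixel columns grow to the right and rows downward; lengths in m; the calibration is good to about 2 mm. A picture is of the moment at which its call begins: read the wrist's pose just before it. camera_model takes no time and is no camera call.
- robot.job_done(): hands the job in, once; it reports no verdict.
The state is a dict: "time_s": time; "q": joint angles; "qvel": joint speeds; "joint_efforts": joint torques, N m; "position": TCP position; "tool_rot": TCP orientation; "ft_force": force on the tool from outside, world axes, zero at the start; "torque": the same for the moment, N m; "opening": finger opening in m.
Only numpy, scipy, OpenCV 4.12 (cv2) and the standard library are available. Lean on these libraries where they do the work, as an engineer would, in place of code of your own. Each camera call takes 0.05 s, during which the arm holds its last target.

### The job

Draw the red-sleeved punch out of the leaning rack, turn it upright with its cutting end down, and hold it over the white chalk mark on the heel piece with the cutting end about 5 cm above the mark, ready for the mallet. Finish while still holding it there, steady and raised, without having touched the board or the heel piece with it; leave the other two punches in the rack and the other things on the bench where they are.

Things in the scene. Friction and masses are not known exactly. Their poses are not given: they have to be found in the camera images.
- punch_red: Loose hole punch, round steel bar 118 mm long, about 150 g, with a red sleeve. Origin at the centre of the cutting end, z along the punch to the striking head. Shank 14 mm diameter (0 to 46 mm), sleeve 21 mm (46 to 98 mm), head 15 mm (98 to 118 mm). Starts in one of the rack's bores, lowest 40 mm inside, leaning 40 to 45 degrees. This is the one to take; which bore it stands in varies.
- punch_red_sleeve (a point): Middle of the red sleeve, on the punch's axis, 72 mm from the cutting end. Axes as the punch's.
- punch_blue: Loose hole punch, round steel bar 118 mm long, about 150 g, with a blue sleeve. Origin at the centre of the cutting end, z along the punch to the striking head. Shank 14 mm diameter (0 to 46 mm), sleeve 21 mm (46 to 98 mm), head 15 mm (98 to 118 mm). Starts in one of the rack's bores, lowest 40 mm inside, leaning 40 to 45 degrees. To be left.
- punch_yellow: Loose hole punch, round steel bar 118 mm long, about 150 g, with a yellow sleeve. Origin at the centre of the cutting end, z along the punch to the striking head. Shank 14 mm diameter (0 to 46 mm), sleeve 21 mm (46 to 98 mm), head 15 mm (98 to 118 mm). Starts in one of the rack's bores, lowest 40 mm inside, leaning 40 to 45 degrees. To be left.
- rack: Fixed wooden rack, foot 100 x 246 mm, at most 104 mm high. Origin on the bench under the middle bore's mouth; z up, y along the row. Its bored block leans 40 degrees: the bores point out and up towards the rack's -x (robot side), direction [-0.643, 0, 0.766] in its frame. Mouths at [0, -0.085 / 0 / 0.085, 0.088], bores 15.5 mm square, 40 mm deep.
- board: Wooden striking board, fixed, 100 x 100 x 20 mm, origin at the centre of its underside, z up. A black rubber heel piece, 74 x 74 x 9 mm, is fixed in the middle of its top.
- mark (a point): White chalk dot, 12 mm across, on top of the heel piece, 29 mm above the bench at the centre of the board. Axes as the board's.
- bench_lamp: Obstacle: jointed lamp at the back left of the bench, up to 0.6 m high, its shade reaching out to the right (-y) over the bench up to 0.25 m from this origin; origin on the bench about 150 mm to the right of its foot, which is fixed. Keep clear of it. An iron shoe last on a stand, 290 mm high, stands fixed near x 0.3, y -0.15.
- spool_black: Wooden spool of black thread, 42 mm diameter, 60 mm high, standing loose; origin at the centre of its underside. Bystander.
- crepe: Pale crepe rubber block, 41 x 74 x 30 mm, loose; origin at the centre of its underside. Bystander.
- glue: White tube lying loose, 120 x 58 x 37 mm; origin at the centre of its underside. Bystander.
Things that resemble listed ones, but are neither listed nor needed, are in the scene too. Of the things that look like the punch_blue, the larger one is meant.

How it is judged:
By the outcome, as a careful person would: the job done as asked, in the order asked, and still so for the second after the job is handed in, while the arm keeps its last pose, push and grip.
It also fails if it takes over 45 s, if anything falls off the work surface, if the arm or the gripper's body presses on something with over 40 N, if the wrist force passes 120 N, or if a joint passes its speed limit or range.

## Working session

There is one attempt and no reset: what is moved stays moved. The work goes in short steps, Python scripts to look and compute and a shell command to move; the robot and the scene stay as the last step left them, time stands still between calls to the robot, and variables do not carry over. Pictures are saved under pics/ and viewed, and the job is handed in when it is done.

```bash
mkdir -p pics; python3 - <<'E'
from station import robot
import cv2,json
o=robot.get_obs()
print({k:(v if not hasattr(v,'tolist') else v.tolist()) for k,v in o.items()})
for n in("scene","top","wrist"):
    m=robot.camera_model(n);print(n,m)
    cv2.imwrite(f"pics/{n}0.png",robot.read_camera(n)[:,:,::-1])
E
```

```text
{'time_s': 0.0, 'q': [1.0380797772184642, 0.38425505886577677, 0.01636614430159873, 1.371183613442683, -0.006287148173030662, 1.388257345882297, -0.046480108333501774], 'qvel': [0.0014511661319266346, -0.00035093839773804494, 0.00022846266586390137, -0.0009707871241288503, -0.0009079784826962119, 0.0006910428144593816, -0.00039388587183248176], 'joint_efforts': [0.0013369269800023176, -62.76021480560303, 0.8449958637356758, -37.18193292617798, 0.01669428194873035, 0.014202576130628586, 2.3548744820800493e-05], 'position': [0.28274994668233033, -0.5568081217692696, 0.24125495819169565], 'tool_rot': [0.6030262547178095, -0.6022970067720884, 0.3704906658140595, -0.3692347739569624], 'ft_force': [0.3412094211442095, 0.4458247471314591, 0.22132673975620454], 'torque': [0.061982752990029186, -0.019130722726000166, 0.036972569579225865], 'opening': 0.0852261029352456}
scene {'intrinsics': array([[453.74191642,   0.        , 329.16713067],
       [  0.        , 453.74191642, 194.57121475],
       [  0.        ,   0.        ,   1.        ]]), 'eye': array([-0.29407104, -0.89513107,  0.6453466
[... 223 characters left out ...]
   0.        ,   1.        ]]), 'eye': array([ 0.50973268, -0.26538145,  1.01253547]), 'orientation': array([-0.69737799, -0.03301553,  0.03188123,  0.71523248])}
wrist {'intrinsics': array([[288.40830107,   0.        , 319.80223094],
       [  0.        , 288.40830107, 201.54595565],
       [  0.        ,   0.        ,   1.        ]]), 'tool_from_camera': array([[ 9.99998838e-01, -8.62172497e-04,  1.25742610e-03,
         5.99021304e-04],
       [ 1.46455934e-03,  3.14017168e-01, -9.49416175e-01,
        -1.30481558e-01],
       [ 4.23707132e-04,  9.49416913e-01,  3.14018066e-01,
         8.02411914e-02],
       [ 0.00000000e+00,  0.00000000e+00,  0.00000000e+00,
         1.00000000e+00]])}
```

View pics/scene0.png

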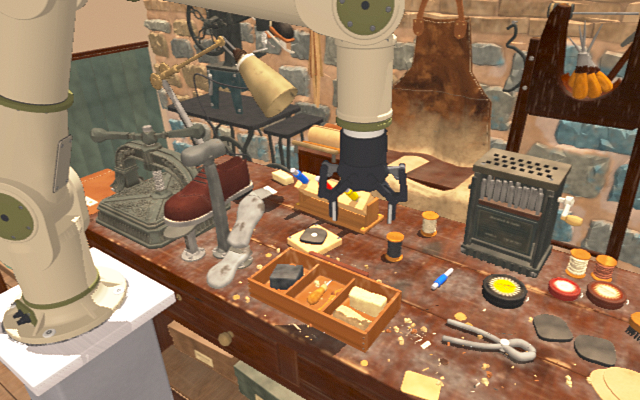

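View pics/top0.png

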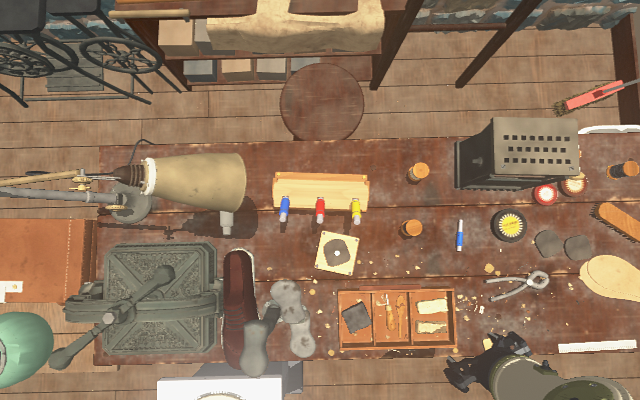

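View pics/wrist0.png

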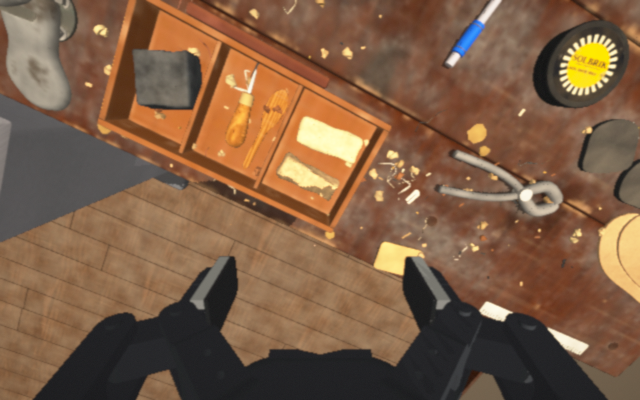

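The top picture shows the rack at (320,192), with blue at (284,208), red at (320,209) and yellow at (356,209). The board with its white mark is at (337,253). What could be taken for the red punch: the red-sleeved one in the middle bore (320,209), the blue (284,208) and yellow (356,209) punches, and the red tin (545,193). By the description it is the one at (320,209). I'll check that in a close crop.

```bash
python3 - <<'E'
import cv2,numpy as np
t=cv2.imread("pics/top0.png");s=cv2.imread("pics/scene0.png")
a=cv2.resize(t[165:285,260:390],None,fx=6,fy=5,interpolation=cv2.INTER_CUBIC)
a=cv2.resize(t[165:285,260:390],(650,600),interpolation=cv2.INTER_CUBIC)
cv2.imwrite("pics/c1.png",a)
b=cv2.resize(s[155:265,260:400],(763,600),interpolation=cv2.INTER_CUBIC);cv2.imwrite("pics/c2.png",b)
E
```

```text
(no output)
```

View pics/c1.png

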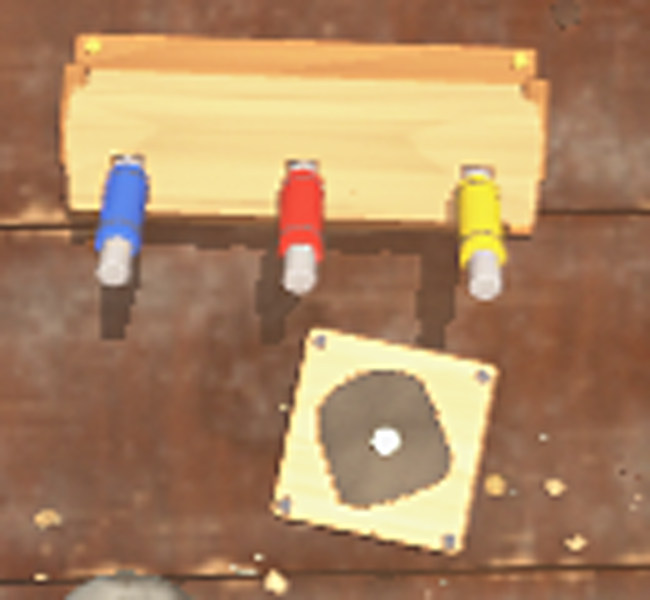

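View pics/c2.png

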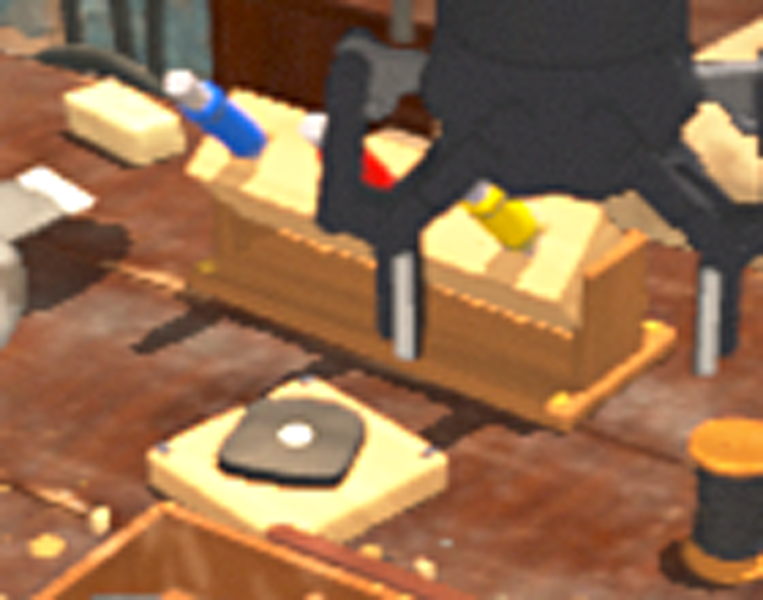

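```bash
cat > h.py <<'E'
import numpy as np
from scipy.spatial.transform import Rotation as R
from station import robot
def cam(n,obs=None):
    m=robot.camera_model(n);K=m["intrinsics"]
    if n=="wrist":
        T=m["tool_from_camera"];o=obs
        Rt=R.from_quat(np.roll(o["tool_rot"],-1)).as_matrix()
        return K,Rt@T[:3,:3],Rt@T[:3,3]+np.array(o["position"])
    return K,R.from_quat(np.roll(m["orientation"],-1)).as_matrix(),np.array(m["eye"])
def proj(c,P):
    K,Rm,e=c;p=(np.atleast_2d(P)-e)@Rm;p=p*[1,-1,-1]
    u=p@K.T;return u[:,:2]/u[:,2:]
def ray(c,uv):
    K,Rm,e=c;d=np.linalg.solve(K,[uv[0],uv[1],1])*[1,-1,-1];return e,Rm@d
def atz(c,uv,z):
    e,d=ray(c,uv);return e+d*(z-e[2])/d[2]
E
python3 - <<'E'
from h import *
from scipy.optimize import least_squares
c=cam("top");s=lambda u,v:(u/5+260-.4,v/5+165-.4)
print("mark",atz(c,s(386,441),.029))
print("mark scene",atz(cam("scene"),(260+295/5.45-.4,155+434/5.45-.4),.029))
for n,p in dict(b=(128,158),r=(302,163),y=(478,172)).items(): print(n,atz(c,s(*p),.092))
obs=np.array([s(*p) for p in [(118,240),(300,248),(483,253),(114,276),(299,283),(486,289)]])
def pts(p):
    x,y,yaw,l=p;Z=R.from_euler('z',yaw).as_matrix();d=np.array([-np.sin(l),0,np.cos(l)])
    return np.array([[x,y,0]+Z@(np.array([0,j*.085,.088])+t*d) for t in(.058,.078) for j in(1,0,-1)])
f=lambda p:np.r_[(proj(c,pts(p))-obs).ravel(),(p[3]-.73)*20]
r=least_squares(f,[.57,-.27,0,.73]);print(r.x,np.degrees(r.x[2:]),r.fun);print(pts(r.x))
cs=cam("scene");print(proj(cs,pts(r.x)))
print("corners",[atz(c,s(*p),.02)for p in[(315,328),(497,367),(460,553),(273,513)]])
print("spool",atz(c,(412,229),.06),"last",atz(c,(256,340),.29),"shoe",atz(c,(237,255),.2))
E
```

```text
mark [ 0.46405797 -0.31304849  0.029     ]
mark scene [ 0.46617826 -0.30841239  0.029     ]
b [ 0.60680093 -0.18844927  0.092     ]
r [ 0.60219797 -0.27313326  0.092     ]
y [ 0.59562007 -0.35863876  0.092     ]
[ 0.59752974 -0.27341791 -0.06039604  0.76370357] [-3.46043807 43.7569913 ] [-0.04527739  0.83881047  0.07481303  0.52000846  0.03694077  0.8026812
 -0.08128531 -0.6818045   0.09705137 -0.774171   -0.08104457 -0.66500515
  0.67407138]
[[ 0.56262055 -0.1861517   0.12989222]
 [ 0.55749001 -0.27099672  0.12989222]
 [ 0.55235947 -0.35584174  0.12989222]
 [ 0.54881375 -0.18531681  0.14433781]
 [ 0.54368321 -0.27016183  0.14433781]
 [ 0.53855267 -0.35500685  0.14433781]]
[[297.02564466 172.84455472]
 [321.59061374 180.9545252 ]
 [348.20430453 189.74086831]
 [293.27076283 169.70626714]
 [318.02877651 177.80289729]
 [344.88187912 186.58468581]]
corners [array([ 0.52290893, -0.27826847,  0.02      ]), array([ 0.50032224, -0.37229785,  0.02      ]), array([ 0.40548987, -0.34987683,  0.02      ]), array([ 0.42825076, -0.2540605 ,  0.02      ])]
spool [ 0.51974072 -0.50112396  0.06      ] last [ 0.32018005 -0.14635176  0.29      ] shoe [ 0.47266987 -0.09306271  0.2       ]
```

```bash
cat >> h.py <<'E'
def shift(goal,axis_deg=None):
    o=robot.get_obs();Rt=R.from_quat(np.roll(o["tool_rot"],-1)).as_matrix()
    p=np.array(o["position"]);d=Rt.T@(np.array(goal)-p)
    a=np.degrees(np.arctan2(Rt[1,0],Rt[0,0]));print("t",round(o["time_s"],2),"tcp",p.round(4),"jaw deg",a.round(2),"down",Rt[:,1].round(3),"open",round(o["opening"],4),"F",np.round(o["ft_force"],1))
    print("shift tool xyz",d.round(4), "roll", None if axis_deg is None else round(-(axis_deg-a),2))
E
python3 -c "
from h import *
shift([.5645,-.2715,.25],-93.5)"
```

```text
t 0.15 tcp [ 0.2828 -0.5569  0.2415] jaw deg -63.08 down [-0.001  0.001 -1.   ] open 0.0855 F [-1.3 -0.3  0.9]
shift tool xyz [-0.127  -0.0083  0.3804] roll 30.42
```

```bash
python3 -m inch '[[-0.01,-0.004,0.03,3,0.06],[-0.022,-0.008,0.065,7,0.06],[-0.035,-0.01,0.105,11,0.06],[-0.048,-0.01,0.145,15,0.06],[-0.06,-0.01,0.185,19,0.06]]'; python3 -c "
from h import *
shift([.5645,-.2715,.25],-93.5)"
```

```text
time_s: 0.65
position: [0.4216, -0.4186, 0.2522]
tool_rot: [0.533, -0.533, 0.465, -0.465]
ft_force: [1.0, 0.7, -0.6]
opening: 0.06
t 0.65 tcp [ 0.4216 -0.4186  0.2522] jaw deg -82.26 down [-0.  0. -1.] open 0.06 F [ 1.   0.7 -0.6]
shift tool xyz [-0.1265  0.0022  0.1614] roll 11.24
```

```bash
python3 -m inch '[[-0.026,0,0.034,3,0.06],[-0.056,0,0.072,6,0.06],[-0.086,0,0.11,9,0.06],[-0.112,0.001,0.143,11,0.06],[-0.1265,0.002,0.161,11.2,0.06]]'; python3 - <<'E'
from h import *
import cv2
shift([.5645,-.2715,.25],-93.5)
o=robot.get_obs();c=cam("wrist",o);im=robot.read_camera("wrist")
cv2.imwrite("pics/w1.png",im[:,:,::-1])
d=np.array([-.69,.042,.722])
M=np.array([.5975,-.2734,.088])
print(proj(c,[M+t*d for t in(.006,.047,.058,.078)]))
E
```

```text
time_s: 1.15
position: [0.5654, -0.2678, 0.2497]
tool_rot: [0.487, -0.486, 0.514, -0.513]
ft_force: [-0.4, 0.7, 0.6]
opening: 0.06
t 1.15 tcp [ 0.5654 -0.2678  0.2497] jaw deg -93.05 down [ 0.     0.002 -1.   ] open 0.06 F [-0.4  0.7  0.6]
shift tool xyz [ 0.0037 -0.0003 -0.0007] roll 0.45
[[323.58623353 160.88731063]
 [323.51449657 196.60392105]
 [323.49348544 207.0650079 ]
 [323.45311896 227.16278907]]
```

View pics/w1.png

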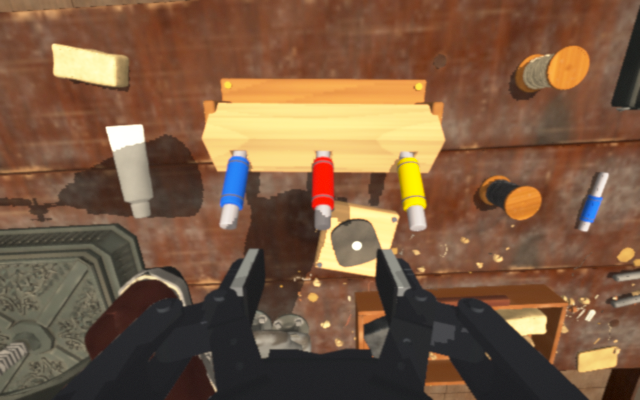

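```bash
python3 - <<'E'
import cv2
t=cv2.imread("pics/w1.png")
cv2.imwrite("pics/c3.png",cv2.resize(t[140:260,280:410],(650,600),interpolation=cv2.INTER_CUBIC))
E
```

```text
(no output)
```

View pics/c3.png

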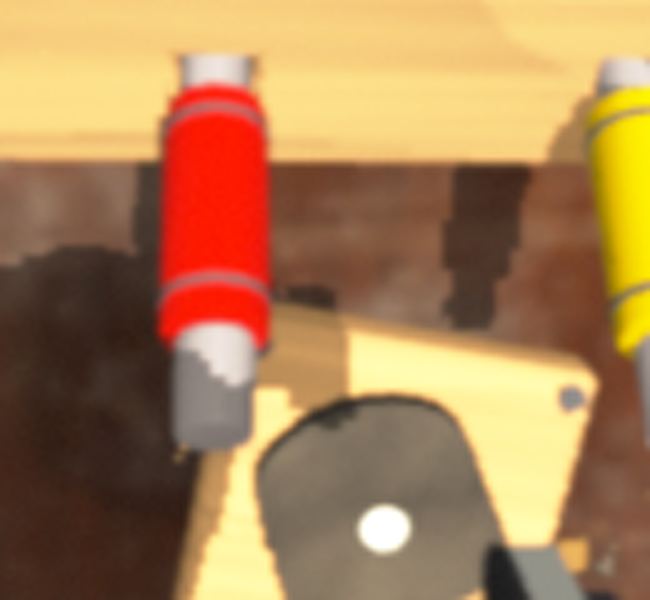

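```bash
python3 -m inch '[[0.001,0.03,0,0.3,0.06],[0.002,0.065,0,0.4,0.055],[0.0025,0.1,-0.001,0.4,0.05],[0.0025,0.125,-0.001,0.4,0.05],[0.0025,0.136,-0.001,0.4,0.05]]'; python3 - <<'E'
from h import *
import cv2
shift([.5645,-.2710,.114],-93.5)
o=robot.get_obs();c=cam("wrist",o);im=robot.read_camera("wrist")
cv2.imwrite("pics/w2.png",im[:,:,::-1])
E
```

```text
time_s: 1.7
position: [0.5597, -0.2745, 0.111]
tool_rot: [0.483, -0.484, 0.518, -0.514]
ft_force: [-0.1, 0.1, 0.4]
opening: 0.0501
t 1.7 tcp [ 0.5597 -0.2745  0.111 ] jaw deg -93.69 down [-0.005  0.002 -1.   ] open 0.0501 F [-0.1  0.1  0.4]
shift tool xyz [-0.0039 -0.003   0.0045] roll -0.19
```

View pics/w2.png

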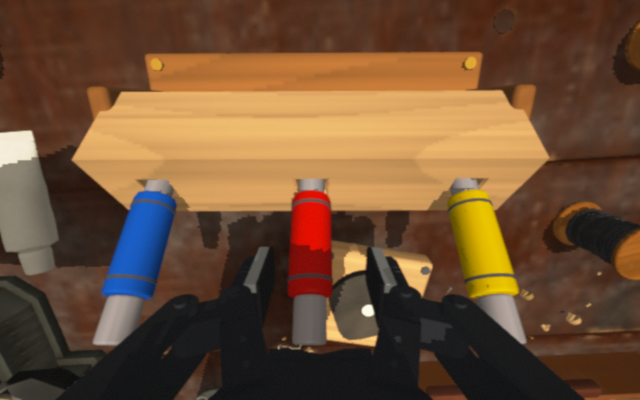

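```bash
python3 -m inch '[[0,0,0,0,0.05],[0,0,0,0,0.05]]'; python3 -c "
from h import *
shift([.5645,-.2710,.114],-93.5)"
```

```text
time_s: 1.95
position: [0.5626, -0.2755, 0.1161]
tool_rot: [-0.484, 0.483, -0.515, 0.517]
ft_force: [-0.4, -0.2, 0.5]
opening: 0.05
t 1.95 tcp [ 0.5626 -0.2755  0.1161] jaw deg -93.69 down [ 0.002 -0.001 -1.   ] open 0.05 F [-0.4 -0.2  0.5]
shift tool xyz [-0.0046  0.0021  0.0016] roll -0.19
```

```bash
python3 -m inch '[[-0.002,0.001,0.001,0,0.05],[-0.004,0.002,0.0015,0,0.04],[-0.004,0.002,0.0015,0,0.01],[-0.004,0.002,0.0015,0,0.01],[-0.004,0.002,0.0015,0,0.01]]' 40;python3 -m inch '[[0,0,0,0,0.01],[0,0,0,0,0.01]]' 40; python3 - <<'E'
from h import *
import cv2
shift([.5645,-.2710,.114],-93.5)
o=robot.get_obs();c=cam("wrist",o);im=robot.read_camera("wrist")
cv2.imwrite("pics/w3.png",im[:,:,::-1])
E
```

```text
time_s: 2.45
position: [0.5637, -0.2709, 0.1127]
tool_rot: [-0.484, 0.484, -0.516, 0.516]
ft_force: [-0.7, 1.6, 1.9]
opening: 0.0197
time_s: 2.65
position: [0.5636, -0.2709, 0.1126]
tool_rot: [-0.484, 0.484, -0.516, 0.516]
ft_force: [-0.1, 2.3, 4.0]
opening: 0.0198
t 2.65 tcp [ 0.5636 -0.2709  0.1126] jaw deg -93.67 down [ 0.001  0.    -1.   ] open 0.0198 F [-0.1  2.3  4. ]
shift tool xyz [ 0.     -0.0014  0.0009] roll -0.17
```

View pics/w3.png

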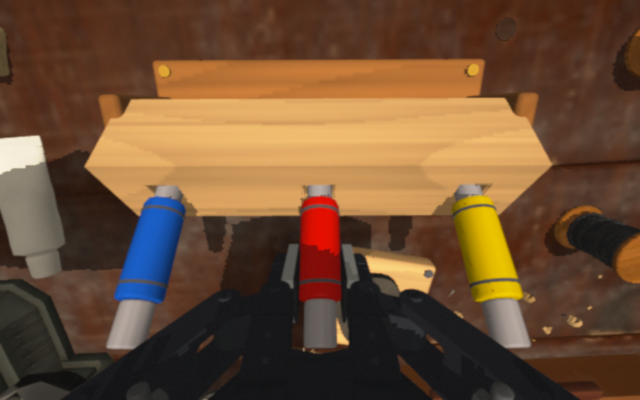

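```bash
python3 -m inch '[[0,-0.005,-0.0042,0,0.01],[0,-0.011,-0.0092,0,0.01],[0,-0.017,-0.0143,0,0.01],[0,-0.022,-0.0185,0,0.01],[0,-0.0255,-0.0214,0,0.01]]' 40; python3 -m inch '[[0,0,0,0,0.01]]' 40; python3 - <<'E'
from h import *
import cv2
shift([.5645,-.2710,.114],-93.5)
o=robot.get_obs();c=cam("wrist",o);im=robot.read_camera("wrist")
cv2.imwrite("pics/w4.png",im[:,:,::-1])
cv2.imwrite("pics/s4.png",cv2.resize(robot.read_camera("scene")[120:240,260:420,::-1],(800,600),interpolation=cv2.INTER_CUBIC))
E
```

```text
time_s: 3.2
position: [0.5412, -0.2698, 0.1382]
tool_rot: [0.483, -0.484, 0.516, -0.516]
ft_force: [-0.5, 0.8, -2.2]
opening: 0.0201
time_s: 3.3
position: [0.5415, -0.27, 0.1385]
tool_rot: [-0.484, 0.484, -0.516, 0.516]
ft_force: [-0.6, 1.0, -1.2]
opening: 0.0196
t 3.3 tcp [ 0.5415 -0.27    0.1385] jaw deg -93.71 down [ 0. -0. -1.] open 0.0196 F [-0.6  1.  -1.2]
shift tool xyz [-0.0005  0.0245  0.023 ] roll -0.21
```

View pics/w4.png

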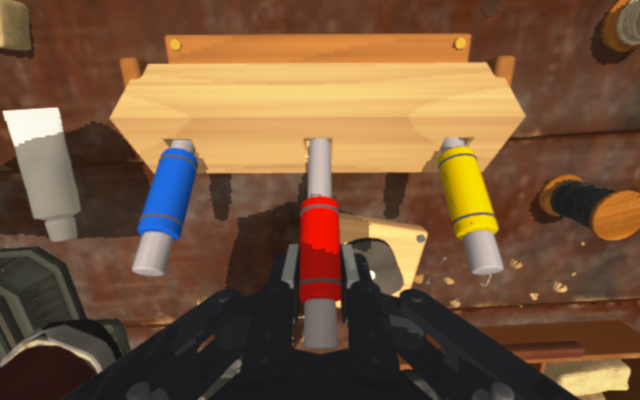

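View pics/s4.png

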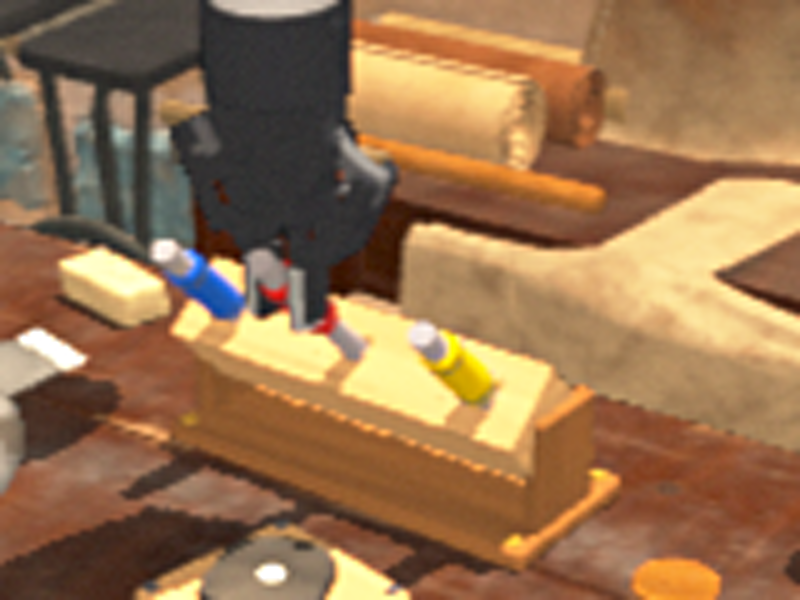

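```bash
python3 -m inch '[[0,0,0,0,0.01],[0,-0.0042,0.0042,0,0.01],[0,-0.0082,0.0086,0,0.01],[0,-0.0118,0.0145,0,0.01],[0,-0.0153,0.0207,0,0.01]]' 20; python3 - <<'E'
from h import *
import cv2
shift([.5864,-.2710,.161],-93.5)
o=robot.get_obs();c=cam("wrist",o);im=robot.read_camera("wrist")
cv2.imwrite("pics/w5.png",im[:,:,::-1])
cv2.imwrite("pics/s5.png",cv2.resize(robot.read_camera("scene")[120:240,260:420,::-1],(800,600),interpolation=cv2.INTER_CUBIC))
E
```

```text
time_s: 3.9
position: [0.5627, -0.271, 0.1531]
tool_rot: [0.483, -0.484, 0.516, -0.515]
ft_force: [-4.5, 1.1, -4.5]
opening: 0.0201
t 3.9 tcp [ 0.5627 -0.271   0.1531] jaw deg -93.69 down [-0.001  0.    -1.   ] open 0.0201 F [-4.5  1.1 -4.5]
shift tool xyz [-0.0016 -0.0079  0.0237] roll -0.19
```

View pics/w5.png

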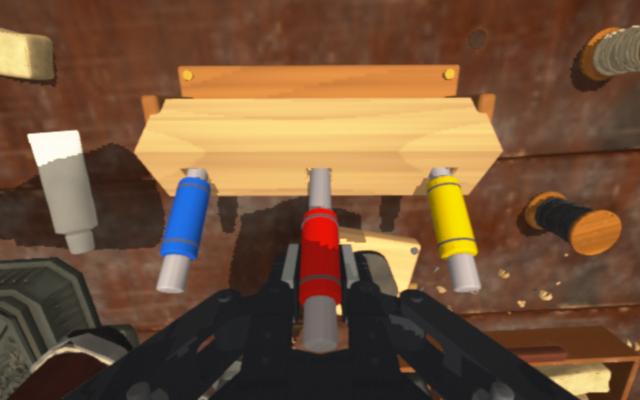

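View pics/s5.png

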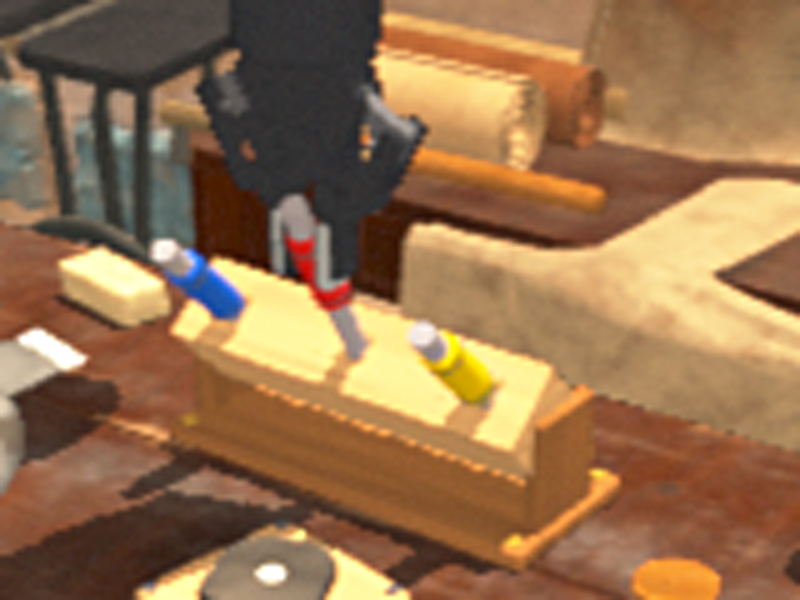

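```bash
python3 -m inch '[[0,-0.0025,0.006,0,0.01],[0,-0.0045,0.0125,0,0.01],[0,-0.0062,0.019,0,0.01],[0,-0.007,0.026,0,0.01],[0,-0.0075,0.033,0,0.01]]' 20; python3 - <<'E'
from h import *
import cv2
shift([.5965,-.2710,.161],-93.5)
o=robot.get_obs();c=cam("wrist",o);im=robot.read_camera("wrist")
cv2.imwrite("pics/w6.png",im[:,:,::-1])
cv2.imwrite("pics/s6.png",cv2.resize(robot.read_camera("scene")[120:240,260:420,::-1],(800,600),interpolation=cv2.INTER_CUBIC))
E
```

```text
time_s: 4.5
position: [0.5961, -0.2734, 0.161]
tool_rot: [-0.484, 0.484, -0.516, 0.516]
ft_force: [-5.2, 0.9, 0.3]
opening: 0.0199
t 4.5 tcp [ 0.5961 -0.2734  0.161 ] jaw deg -93.69 down [ 0. -0. -1.] open 0.0199 F [-5.2  0.9  0.3]
shift tool xyz [-0.0024  0.      0.0002] roll -0.19
```

View pics/w6.png

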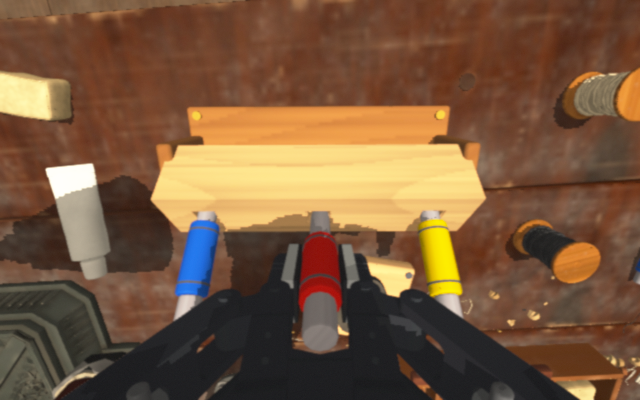

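View pics/s6.png

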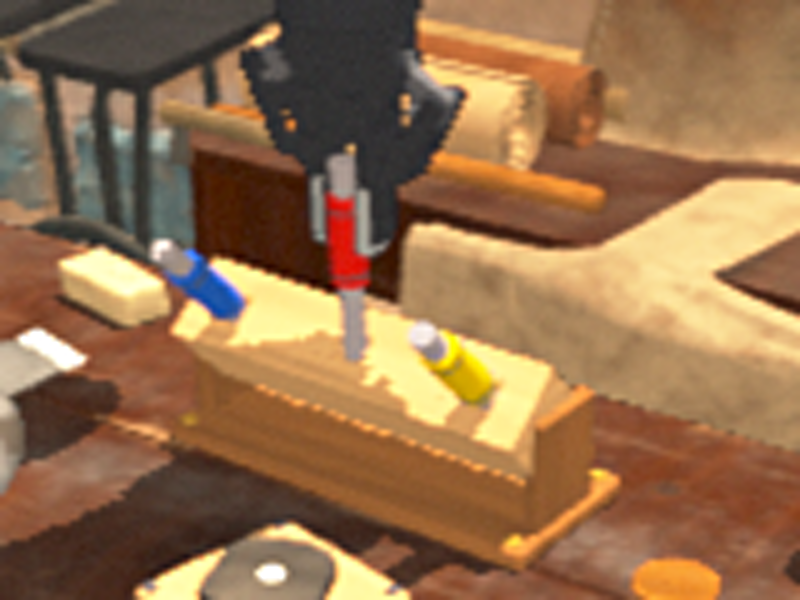

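```bash
python3 - <<'E'
import cv2
t=cv2.imread("pics/w6.png")
cv2.imwrite("pics/c6.png",cv2.resize(t[200:360,270:370],(500,800),interpolation=cv2.INTER_CUBIC)[:,:][0:800])
cv2.imwrite("pics/c6.png",cv2.resize(t[205:355,260:380],(480,600),interpolation=cv2.INTER_CUBIC))
E
```

```text
(no output)
```

View pics/c6.png

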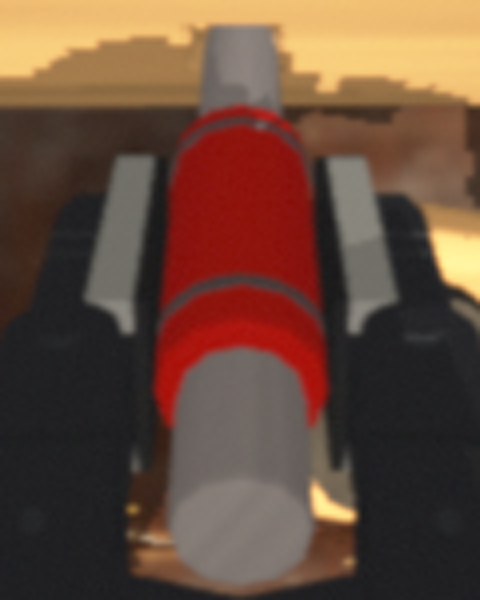

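```bash
cat >> h.py <<'E'
from scipy.optimize import least_squares
def fitw(vobs,feat,fixz=None):
    # feat list of (s,r): point at s along axis, r toward +z tool side. tool frame y down. returns sg,theta,z0
    m=robot.camera_model("wrist");T=m["tool_from_camera"];c=(m["intrinsics"],T[:3,:3],T[:3,3])
    def P(p):
        sg,th,z0=p
        a=np.array([0,-np.cos(th),-np.sin(th)]) # towards head; lean>0: head to -z(robot side)
        n=np.array([0,-np.sin(th),np.cos(th)])
        return np.array([np.array([0,-.008,z0])+(s-sg)*a+r*n for s,r in feat])
    f=lambda p:np.r_[(proj(c,P(p))[:,1]-vobs),p[2]*400]
    r=least_squares(f,[.087,0,0.]);p=r.x
    print("sg %.4f lean %.2f deg z0 %.4f"%(p[0],np.degrees(p[1]),p[2]),"res",r.fun.round(2),"sd",np.sqrt(np.diag(np.linalg.inv(r.jac.T@r.jac))).round(4))
    return p
E
python3 - <<'E'
from h import *
v=lambda y:205+y/4-.4
fitw(np.array([v(480),v(583),v(348),v(107)]),[(.118,.0075),(.118,-.0075),(.098,.0075),(.046,.0105)])
fitw(np.array([v(480),v(583),v(348),v(107),v(25)]),[(.118,.0075),(.118,-.0075),(.098,.0075),(.046,.0105),(0,.007)])
E
```

```text
sg 0.0887 lean 3.88 deg z0 -0.0066 res [-0.53  1.44 -1.18 -0.34 -2.63] sd [0.0019 0.0176 0.0015]
sg 0.0876 lean 2.35 deg z0 -0.0061 res [-1.28  1.85 -1.18  1.24 -1.21 -2.46] sd [0.0018 0.0119 0.0014]
```

```bash
python3 - <<'E'
from h import *
c=cam("scene")
for x0 in(-.006,0):
  g=np.array([.5961+x0,-.2734,.169])
  for th in(-3,0,3,6):
    a=np.array([-np.sin(np.radians(th)),0,np.cos(np.radians(th))])
    q=proj(c,[g+(s-.0875)*a for s in(.118,.046,0)]);print(x0,th,((q+.4-[260,120])*5).round(0).tolist(), "du",((q[0]-q[1])[0]/(q[0]-q[1])[1]*1).round(4))
E
python3 - <<'E'
import cv2
t=cv2.imread("pics/s6.png")
cv2.imwrite("pics/c7.png",cv2.resize(t[130:380,260:460],(480,600),interpolation=cv2.INTER_CUBIC))
E
```

```text
-0.006 -3 [[349.0, 161.0], [347.0, 290.0], [346.0, 369.0]] du -0.0104
-0.006 0 [[347.0, 162.0], [350.0, 289.0], [351.0, 366.0]] du 0.0218
-0.006 3 [[345.0, 163.0], [352.0, 287.0], [356.0, 363.0]] du 0.0553
-0.006 6 [[343.0, 165.0], [354.0, 286.0], [361.0, 359.0]] du 0.0904
0 -3 [[355.0, 158.0], [354.0, 286.0], [353.0, 365.0]] du -0.0118
0 0 [[353.0, 159.0], [356.0, 285.0], [358.0, 362.0]] du 0.0203
0 3 [[352.0, 160.0], [358.0, 283.0], [362.0, 358.0]] du 0.0537
0 6 [[350.0, 161.0], [361.0, 281.0], [367.0, 354.0]] du 0.0886
```

View pics/c7.png

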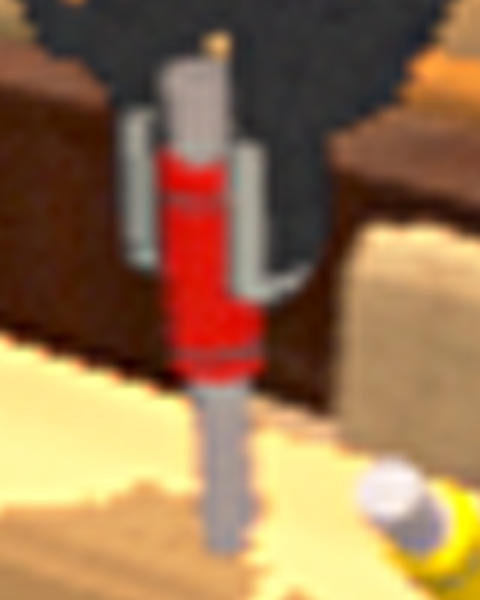

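```bash
python3 -m inch '[[0,0,0.003,0,0.01],[0,0,0.006,0,0.01],[0,0,0.006,0,0.01]]' 20; python3 - <<'E'
from h import *
import cv2
shift([.5965,-.2710,.161],-93.5)
im=robot.read_camera("wrist")
cv2.imwrite("pics/c8.png",cv2.resize(im[205:355,260:380,::-1],(480,600),interpolation=cv2.INTER_CUBIC))
cv2.imwrite("pics/s8.png",cv2.resize(robot.read_camera("scene")[146:196,312:352,::-1],(480,600),interpolation=cv2.INTER_CUBIC))
E
```

```text
time_s: 4.9
position: [0.6019, -0.2735, 0.1607]
tool_rot: [-0.484, 0.484, -0.516, 0.516]
ft_force: [-3.9, 1.1, -0.5]
opening: 0.02
t 4.9 tcp [ 0.6019 -0.2735  0.1607] jaw deg -93.67 down [ 0. -0. -1.] open 0.02 F [-3.9  1.1 -0.5]
shift tool xyz [-0.0022 -0.0003 -0.0055] roll -0.17
```

View pics/c8.png

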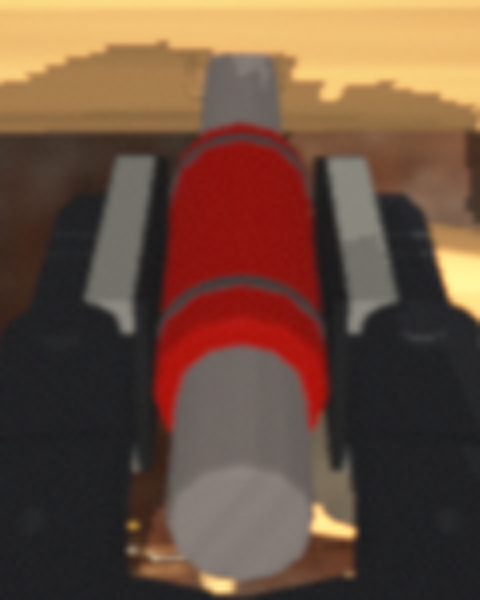

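View pics/s8.png

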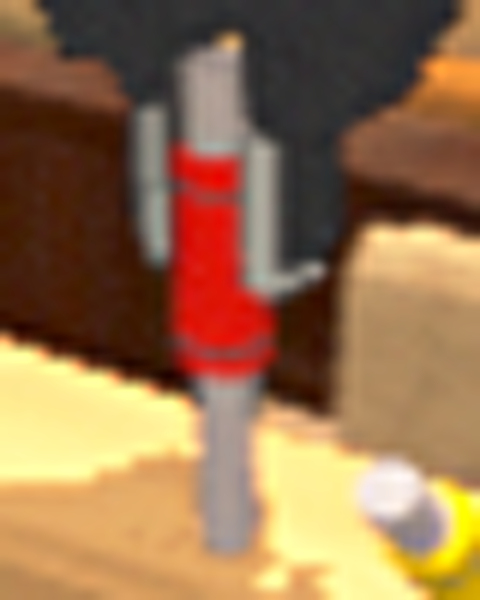

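```bash
python3 - <<'E'
from h import *
v=lambda y:205+y/4-.4
fitw(np.array([v(465),v(578),v(346),v(125)]),[(.118,.0075),(.118,-.0075),(.098,.0075),(.046,.0105)])
fitw(np.array([v(465),v(578),v(346),v(125),v(54)]),[(.118,.0075),(.118,-.0075),(.098,.0075),(.046,.0105),(0,.007)])
E
```

```text
sg 0.0884 lean -0.14 deg z0 -0.0070 res [-0.45  1.41 -1.38 -0.23 -2.79] sd [0.002  0.0169 0.0014]
sg 0.0874 lean -1.40 deg z0 -0.0066 res [-1.09  1.73 -1.35  1.15 -1.06 -2.65] sd [0.0019 0.0115 0.0014]
```

```bash
python3 -m inch '[[0,0,0,0,0.01],[0,0,0,0,0.01],[0,-0.008,-0.001,0,0.01],[0,-0.022,-0.002,0,0.01],[0,-0.04,-0.003,0,0.01]]' 60; python3 -m inch '[[0,0,0,0,0.01],[0,0,0,0,0.01]]' 60; python3 - <<'E'
from h import *
import cv2
shift([.465,-.311,.2],-93.5)
im=robot.read_camera("wrist")
cv2.imwrite("pics/c9.png",cv2.resize(im[205:355,260:380,::-1],(480,600),interpolation=cv2.INTER_CUBIC))
cv2.imwrite("pics/s9.png",cv2.resize(robot.read_camera("scene")[120:200,300:364,::-1],(480,600),interpolation=cv2.INTER_CUBIC))
E
```

```text
time_s: 5.5
position: [0.5991, -0.2731, 0.202]
tool_rot: [-0.484, 0.483, -0.515, 0.516]
ft_force: [0.1, -0.4, -1.7]
opening: 0.019
time_s: 5.7
position: [0.5994, -0.2734, 0.2019]
tool_rot: [-0.484, 0.483, -0.515, 0.517]
ft_force: [0.0, -0.1, -2.5]
opening: 0.0194
t 5.7 tcp [ 0.5994 -0.2734  0.2019] jaw deg -93.67 down [ 0.003 -0.001 -1.   ] open 0.0194 F [ 0.  -0.1 -2.5]
shift tool xyz [ 0.0461  0.0015 -0.1317] roll -0.17
```

View pics/c9.png

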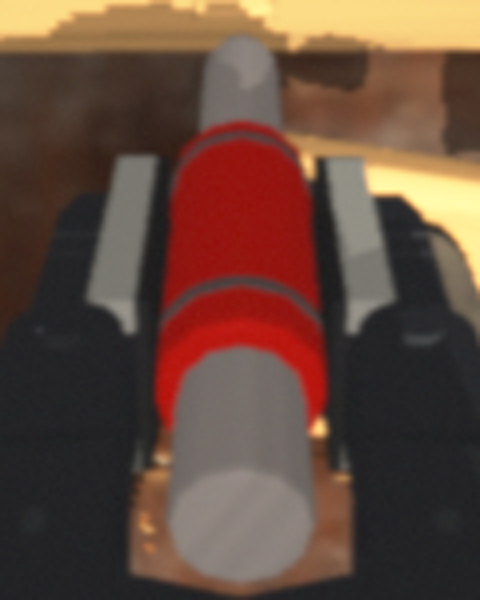

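View pics/s9.png

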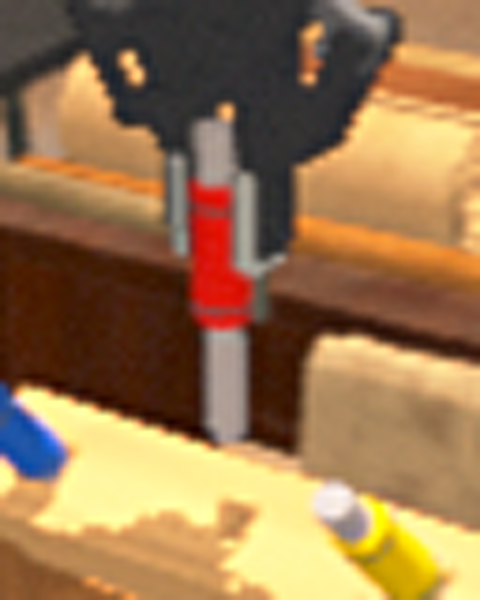

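```bash
python3 - <<'E'
from h import *
v=lambda y:205+y/4-.4
p=fitw(np.array([v(468),v(581),v(347),v(122),v(35)]),[(.118,.0075),(.118,-.0075),(.098,.0075),(.046,.0105),(0,.007)])
c=cam("scene");g0=np.array([.5994,-.2734,.2099])
for x0 in(-.008,-.004,0):
  for th in(0,2):
    a=np.array([-np.sin(np.radians(th)),0,np.cos(np.radians(th))])
    q=proj(c,[g0+[x0,0,0]+(s-.0875)*a for s in(.118,.098,.046,0)]);print(x0,th,((q+.4-[300,120])*7.5).round(0).tolist())
E
```

```text
sg 0.0880 lean 0.49 deg z0 -0.0066 res [-0.31  1.3  -1.39 -0.27  0.06 -2.66] sd [0.0019 0.0117 0.0014]
-0.008 0 [[220.0, 130.0], [221.0, 185.0], [224.0, 326.0], [227.0, 445.0]]
-0.008 2 [[218.0, 131.0], [221.0, 185.0], [227.0, 324.0], [232.0, 442.0]]
-0.004 0 [[227.0, 126.0], [228.0, 181.0], [231.0, 322.0], [233.0, 441.0]]
-0.004 2 [[225.0, 127.0], [227.0, 182.0], [233.0, 320.0], [238.0, 438.0]]
0 0 [[233.0, 122.0], [235.0, 178.0], [237.0, 318.0], [240.0, 437.0]]
0 2 [[232.0, 123.0], [234.0, 178.0], [240.0, 316.0], [244.0, 433.0]]
```

```bash
python3 - <<'E'
from h import *
shift([.472,-.3115,.18],-93.5)
c=cam("wrist",dict(position=[.5654,-.2678,.2497],tool_rot=[.487,-.486,.514,-.513]))
print(atz(c,(356.6,245.4),.029))
E
```

```text
t 5.8 tcp [ 0.5985 -0.2731  0.2001] jaw deg -93.67 down [-0.  0. -1.] open 0.0198 F [ 0.1  0.3 -2.1]
shift tool xyz [ 0.0464  0.0201 -0.1238] roll -0.17
[ 0.46470763 -0.31207728  0.029     ]
```

```bash
python3 -m inch '[[0.006,0,-0.015,0,0.01],[0.015,0,-0.04,0,0.01],[0.025,0,-0.07,0,0.01],[0.037,0,-0.1,0,0.01],[0.044,0.003,-0.116,0,0.01]]' 60; python3 -m inch '[[0.0012,0.004,-0.005,0,0.01],[0.0024,0.01,-0.008,0,0.01],[0.0024,0.016,-0.008,0,0.01],[0.0024,0.017,-0.008,0,0.01]]' 60; python3 - <<'E'
from h import *
import cv2
shift([.472,-.3115,.159],-93.5)
im=robot.read_camera("wrist")
cv2.imwrite("pics/w10.png",im[:,:,::-1])
s=robot.read_camera("scene")[:,:,::-1]
cv2.imwrite("pics/s10f.png",s)
cv2.imwrite("pics/s10.png",cv2.resize(s[150:260,260:380],(654,600),interpolation=cv2.INTER_CUBIC))
cv2.imwrite("pics/t10.png",robot.read_camera("top")[:,:,::-1])
E
```

```text
time_s: 6.3
position: [0.4773, -0.3112, 0.1971]
tool_rot: [0.483, -0.483, 0.517, -0.516]
ft_force: [-0.2, 0.1, -1.8]
opening: 0.0189
time_s: 6.7
position: [0.4724, -0.3104, 0.1791]
tool_rot: [0.484, -0.484, 0.516, -0.515]
ft_force: [-0.6, 0.5, -2.0]
opening: 0.0192
t 6.7 tcp [ 0.4724 -0.3104  0.1791] jaw deg -93.58 down [-0.001  0.002 -1.   ] open 0.0192 F [-0.6  0.5 -2. ]
shift tool xyz [ 0.0011  0.0201 -0.0003] roll -0.08
```

View pics/w10.png

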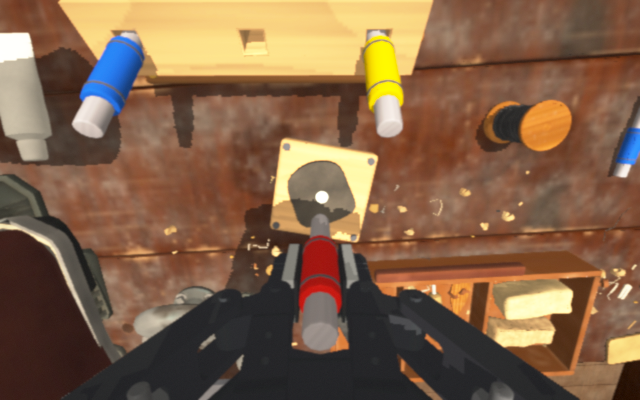

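View pics/s10.png

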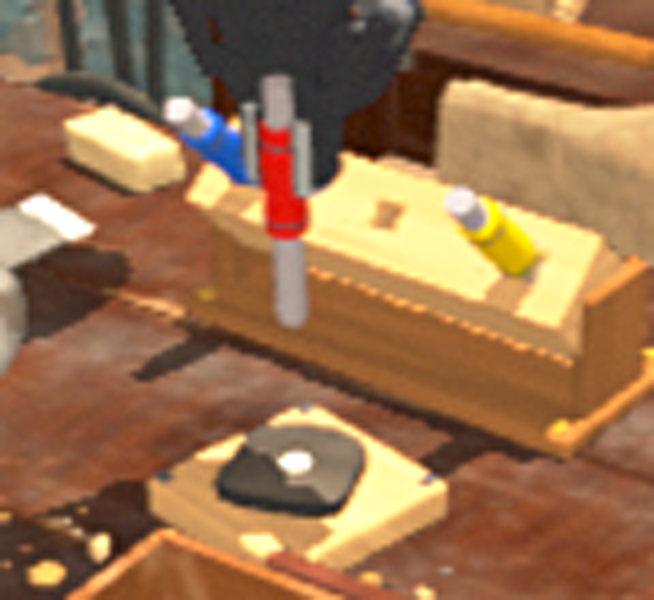

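View pics/t10.png

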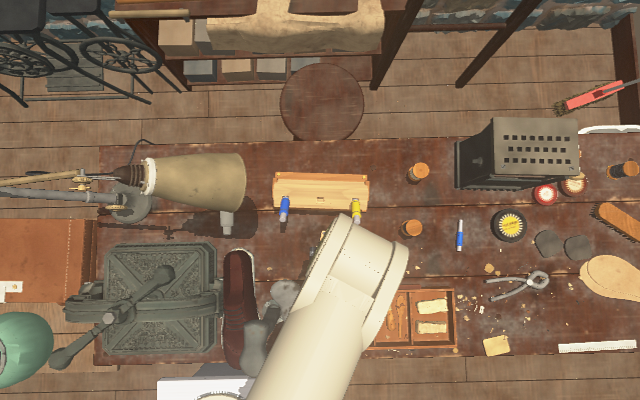

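```bash
python3 - <<'E'
from h import *
import cv2
c=cam("scene");s=lambda u,v:np.array([260+u/5.45-.4,150+v/5.45-.4])
print("mark scene",atz(c,s(295,462),.029))
o=robot.get_obs();w=cam("wrist",o)
print("mark wrist",atz(w,(321.5,197.5),.029))
g0=np.array([.4724,-.3104,.1871])
for x0 in(-.008,-.004):
  for th in(0,2,4):
    a=np.array([-np.sin(np.radians(th)),0,np.cos(np.radians(th))])
    q=proj(c,[g0+[x0,0,0]+(k-.0875)*a for k in(.118,.098,.046,0)]);print(x0,th,((q+.4-[260,150])*5.45).round(0).tolist())
im=cv2.imread("pics/s10f.png");cv2.imwrite("pics/c10.png",cv2.resize(im[158:216,296:330],(468,798//1),interpolation=cv2.INTER_CUBIC)[:800])
cv2.imwrite("pics/c10.png",cv2.resize(im[160:214,290:334],(489,600),interpolation=cv2.INTER_CUBIC))
im=cv2.imread("pics/w10.png");cv2.imwrite("pics/c11.png",cv2.resize(im[185:355,260:380],(423,600),interpolation=cv2.INTER_CUBIC))
E
```

```text
mark scene [ 0.46566692 -0.30878854  0.029     ]
mark wrist [ 0.4640452  -0.31260115  0.029     ]
-0.008 0 [[280.0, 88.0], [282.0, 131.0], [287.0, 239.0], [291.0, 331.0]]
-0.008 2 [[279.0, 89.0], [282.0, 131.0], [289.0, 238.0], [295.0, 328.0]]
-0.008 4 [[277.0, 90.0], [281.0, 132.0], [291.0, 236.0], [299.0, 324.0]]
-0.004 0 [[286.0, 85.0], [288.0, 128.0], [292.0, 235.0], [296.0, 327.0]]
-0.004 2 [[284.0, 86.0], [287.0, 128.0], [294.0, 234.0], [300.0, 324.0]]
-0.004 4 [[283.0, 87.0], [287.0, 128.0], [296.0, 233.0], [304.0, 321.0]]
```

View pics/c10.png

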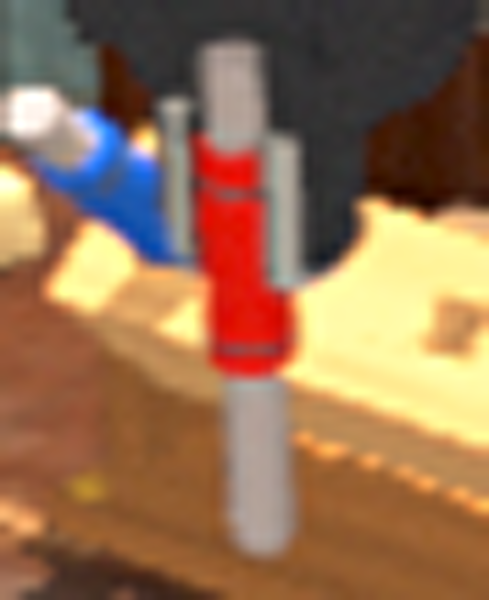

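View pics/c11.png

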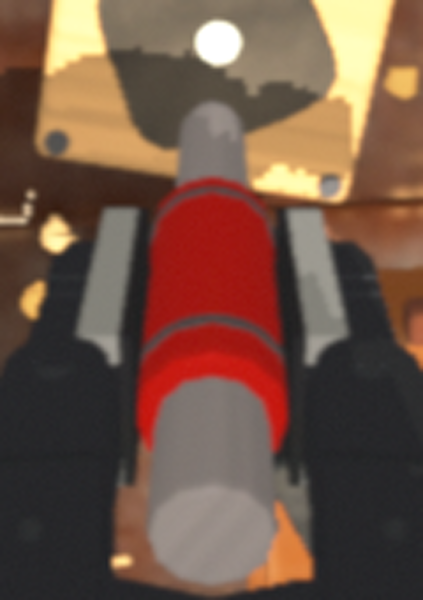

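```bash
python3 - <<'E'
from h import *
v=lambda y:185+y/3.529-.4
p=fitw(np.array([v(485),v(584),v(378),v(178),v(101)]),[(.118,.0075),(.118,-.0075),(.098,.0075),(.046,.0105),(0,.007)])
m=robot.camera_model("wrist");T=m["tool_from_camera"];c=(m["intrinsics"],T[:3,:3],T[:3,3])
sg,th,z0=p;tip=np.array([0,-.008,z0])-sg*np.array([0,-np.cos(th),-np.sin(th)])
print("tip tool",tip,proj(c,tip))
shift(np.r_[.464,-.3125,0.029])
# lateral: tip u obs vs mark
print("tip u",260+211/3.525,"head u",260+212/3.525)
E
```

```text
sg 0.0880 lean 0.67 deg z0 -0.0068 res [-0.32  1.35 -1.47 -0.21  0.02 -2.72] sd [0.0019 0.0117 0.0014]
tip tool [ 0.          0.08002757 -0.00576734] [[319.1927322  221.52862083]]
t 6.85 tcp [ 0.4726 -0.3111  0.1803] jaw deg -93.61 down [-0.     0.001 -1.   ] open 0.0192 F [-0.1  0.1 -2. ]
shift tool xyz [ 0.0021  0.1513 -0.0085] roll None
tip u 319.8581560283688 head u 320.1418439716312
```

```bash
python3 - <<'E'
from h import *
m=robot.camera_model("wrist");T=m["tool_from_camera"];c=(m["intrinsics"],T[:3,:3],T[:3,3])
s=lambda u,v:np.array([260+u/5.45-.4,150+v/5.45-.4])
cs=cam("scene");o=robot.get_obs();w=cam("wrist",o)
for z in(.095,.1,.105): print(z,"scene",atz(cs,s(292,320),z),"wrist",atz(w,(319.9,221.2),z))
# no-prior fit, also s_g fixed to .088
v=lambda y:185+y/3.529-.4
vo=np.array([v(485),v(584),v(378),v(178),v(101)]);feat=[(.118,.0075),(.118,-.0075),(.098,.0075),(.046,.0105),(0,.007)]
def P(p):
    sg,th,z0=p;a=np.array([0,-np.cos(th),-np.sin(th)]);n=np.array([0,-np.sin(th),np.cos(th)])
    return np.array([np.array([0,-.008,z0])+(k-sg)*a+r*n for k,r in feat])
r=least_squares(lambda p:proj(c,P(p))[:,1]-vo,[.087,0,0]);print(r.x,np.degrees(r.x[1]),r.fun)
E
```

```text
0.095 scene [ 0.47890443 -0.30030663  0.095     ] wrist [ 0.46496993 -0.31108858  0.095     ]
0.1 scene [ 0.47188181 -0.30571072  0.1       ] wrist [ 0.46701109 -0.31122159  0.1       ]
0.105 scene [ 0.46485918 -0.31111481  0.105     ] wrist [ 0.46905226 -0.31135459  0.105     ]
[ 0.09240452  0.03347544 -0.01024371] 1.918001712161475 [ 0.25867683  0.00923981 -0.53739161  0.47021838 -0.2028341 ]
```

```bash
python3 -m inch '[[0.001,0.006,-0.001,0,0.01],[0.001,0.013,-0.0025,0,0.01],[0.001,0.019,-0.0025,0,0.01],[0.001,0.02,-0.0025,0,0.01],[0.001,0.02,-0.0025,0,0.01]]' 60;python3 -m inch '[[0,0,0,0,0.01],[0,0,0,0,0.01],[0,0,0,0,0.01]]' 60; python3 - <<'E'
from h import *
import cv2
shift([.464,-.3123,.029],-93.5)
im=robot.read_camera("wrist")[:,:,::-1];s=robot.read_camera("scene")[:,:,::-1]
cv2.imwrite("pics/c12.png",cv2.resize(im[185:355,260:380],(423,600),interpolation=cv2.INTER_CUBIC))
cv2.imwrite("pics/s12.png",cv2.resize(s[150:260,260:380],(654,600),interpolation=cv2.INTER_CUBIC))
E
```

```text
time_s: 7.35
position: [0.4692, -0.3124, 0.1602]
tool_rot: [0.484, -0.484, 0.516, -0.516]
ft_force: [0.0, 0.6, -1.6]
opening: 0.0194
time_s: 7.65
position: [0.4695, -0.3126, 0.1609]
tool_rot: [-0.484, 0.484, -0.516, 0.516]
ft_force: [1.1, -0.3, -1.8]
opening: 0.0195
t 7.65 tcp [ 0.4695 -0.3126  0.1609] jaw deg -93.68 down [ 0. -0. -1.] open 0.0195 F [ 1.1 -0.3 -1.8]
shift tool xyz [ 1.000e-04  1.319e-01 -5.600e-03] roll -0.18
```

View pics/c12.png

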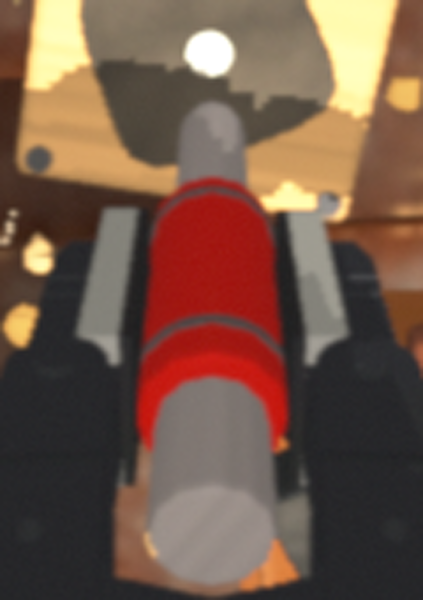

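View pics/s12.png

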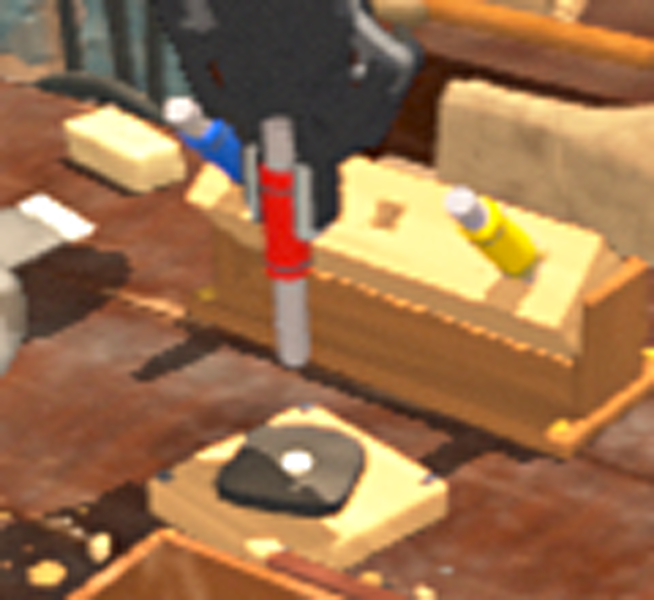

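```bash
python3 - <<'E'
from h import *
s=lambda u,v:np.array([260+u/5.45-.4,150+v/5.45-.4]);i=lambda q:((q+.4-[260,150])*5.45).round(1).tolist()
cs=cam("scene");w=cam("wrist",robot.get_obs())
ms=atz(cs,s(296,461),.029);mw=atz(w,(260+209/3.525-.4,185+53/3.529-.4),.029);print(ms,mw)
for h in(.045,.05,.055): print(h,"scene tip px",i(proj(cs,ms+[0,0,h])),"wrist c-px",((proj(w,mw+[[0,0,h]])+.4-[260,185])*3.527).round(1), "front",((proj(w,mw+[[.007,0,h]])+.4-[260,185])*3.527).round(1))
print("+x 5mm",i(proj(cs,ms+[.005,0,.05])),"+y",i(proj(cs,ms+[0,.005,.05])))
E
```

```text
[ 0.46659842 -0.30867378  0.029     ] [ 0.46510605 -0.31185088  0.029     ]
0.045 scene tip px [[292.4, 376.8]] wrist c-px [[208.4 113.5]] front [[206.4  84.8]]
0.05 scene tip px [[292.0, 367.2]] wrist c-px [[208.3 121.6]] front [[206.2  92.4]]
0.055 scene tip px [[291.6, 357.7]] wrist c-px [[208.2 130.1]] front [[206.1 100.3]]
+x 5mm [[298.6, 362.5]] +y [[283.1, 364.2]]
```

```bash
python3 -m inch '[[-0.0007,0.0015,0,0,0.01],[-0.0007,0.003,0,0,0.01],[-0.0007,0.003,0,0,0.01],[-0.0007,0.003,0,0,0.01],[-0.0007,0.003,0,0,0.01]]' 60;python3 -m inch '[[0,0,0,0,0.01],[0,0,0,0,0.01],[0,0,0,0,0.01],[0,0,0,0,0.01],[0,0,0,0,0.01]]' 60; python3 - <<'E'
from h import *
import cv2
shift([.464,-.3123,.029],-93.5);print(np.abs(robot.get_obs()["qvel"]).max())
s=robot.read_camera("scene")[:,:,::-1]
cv2.imwrite("pics/s13.png",s)
E
```

```text
time_s: 8.25
position: [0.4694, -0.3118, 0.1576]
tool_rot: [0.484, -0.484, 0.516, -0.516]
ft_force: [0.7, -0.4, -2.5]
opening: 0.0197
time_s: 8.75
position: [0.4694, -0.3118, 0.1576]
tool_rot: [0.484, -0.484, 0.516, -0.516]
ft_force: [-0.2, -0.1, -0.9]
opening: 0.0192
t 8.75 tcp [ 0.4694 -0.3118  0.1576] jaw deg -93.68 down [ 0.  0. -1.] open 0.0192 F [-0.2 -0.1 -0.9]
shift tool xyz [ 0.0009  0.1286 -0.0054] roll -0.18
0.0013405447857917053
```

View pics/s13.png

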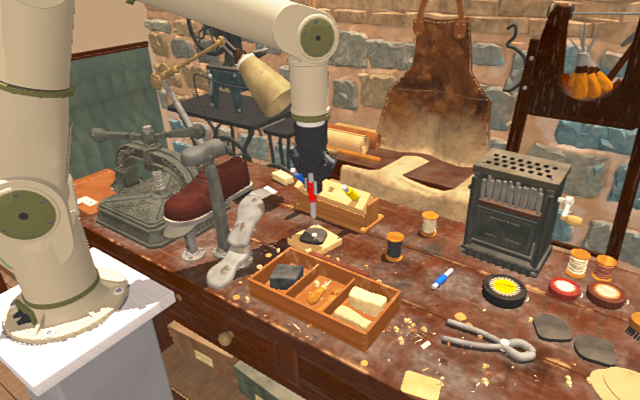

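The scene picture shows the red punch upright at (312,200) over the mark at (314,235). Blue and yellow are still in the rack, the other things are in place, and the arm is still.

```bash
python3 -c "
from station import robot
print(robot.job_done())"
```

```text
the job is handed in; nothing more can be done
None
```

The job is handed in at about 8.8 s. The red punch is held upright, cutting end down, over the chalk mark, with its end about 5 cm above it.

I gripped the red punch by its sleeve in the middle bore and drew it out to the last few millimetres. The hand cannot tilt, so I eased the grip to 20 N and swung the punch upright against the bore's mouth. Then I firmed the grip to 60 N, lifted it clear and carried it to the mark.

**Last checks:**
- **Height:** the scene and wrist cameras put the cutting end 53 to 55 mm above the mark. I then lowered it 3 mm, so about 51 mm by the arm's reading. I did not measure the height again in a picture after that.
- **Position:** it is centred over the mark to about 2 mm. The two cameras disagreed by about 3 to 4 mm in y on where the mark is, so I judged by tip against mark within each picture.
- **Lean:** about 1°. Single fits gave 0.5° to 2°.
- **Offset in the pads:** the punch's axis sits about 7 mm off the middle of the pads. The fits gave 6 to 10 mm, and I allowed for it when aiming.
- **Steadiness and surroundings:** the arm was still, and I saw no sign of contact with the board or heel piece. The blue and yellow punches are still in the rack, and the bystanders I could see had not moved.

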